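# Put the brush and scraper away in their hooded trays

## Task

Put the cleaning tools away: lay the red brush in the red tray and the yellow scraper in the yellow tray, each lying fully flat on the tray's floor, with its head (bristles or blade) tucked right under the hood and its handle between the two lugs in front of the tall end board. Tip each tool head-down to get under the hood, be gentle with the thin plastic trays (press with less than about 20 N), let nothing drop, and leave the gauge, the screwdriver and the dish where they are.

Things in the scene. Friction and masses are not known exactly. Their poses are not given: they have to be found in the camera images.
- brush: flat brush, 160 mm long, red handle, steel ferrule, tan rigid bristles. Origin: underside, at the grip place near the centre of mass, 85 mm behind the bristle end, 75 ahead of the butt. +x to the bristles, z up. Handle 20 wide (y) x 16 high, x -75 to 20 mm; ferrule 40 wide x 12 high, x 20 to 45; bristles 38 x 10 high, x 45 to 85. About 80 g
- brush_tip (a point): middle of the bristle end of the brush, on its underside
- scraper: scraper, 160 mm long, yellow handle, steel blade. Origin: underside, at the grip place near the centre of mass, 85 mm behind the blade edge, 75 ahead of the butt. +x to the blade, z up. Handle 20 wide (y) x 16 high, x -75 to 20 mm; black neck 26 wide x 12 high, x 20 to 38; blade 40 wide x 5 high, x 30 to 85. About 90 g
- scraper_tip (a point): middle of the scraper's blade edge, on its underside
- tray_red: fixed one-tool tray for the brush: white plate 178 x 70, 6 mm thick, red hood at the head end, red end board at the other. Origin: centre of the plate's underside. +x to the hooded end, z up. Inside 168 mm long (x -84 to 84). Sides open for the fingers between hood and lugs (x -62 to 34)
- tray_red_head (a point): red tray: foot of the head wall's inner face (tray x = 84 mm), under the hood, on the plate's top, on the centre line; the wall is 5 mm thick
- tray_red_hood (a point): red tray: middle of the hood's free lower roof edge (tray x = 34 mm), 32 mm above the plate's top; inside the hood is 50 long, 46 wide, 32 high; roof 5 mm thick, outside 54 wide
- tray_red_end (a point): red tray: middle of the end board's top edge, on its inner face (tray x = -84 mm), 70 mm above the plate's top; board 70 wide, 5 thick. At its foot two white lugs, x -84 to -62, 12 mm high, 28 mm apart, take the handle
- tray_yellow: fixed one-tool tray for the scraper: white plate 178 x 70, 6 mm thick, yellow hood at the head end, yellow end board at the other. Origin: centre of the plate's underside. +x to the hooded end, z up. Inside 168 mm long (x -84 to 84). Sides open for the fingers between hood and lugs (x -62 to 34)
- tray_yellow_head (a point): yellow tray: foot of the head wall's inner face (tray x = 84 mm), under the hood, on the plate's top, on the centre line; the wall is 5 mm thick
- tray_yellow_hood (a point): yellow tray: middle of the hood's free lower roof edge (tray x = 34 mm), 32 mm above the plate's top; inside the hood is 50 long, 46 wide, 32 high; roof 5 mm thick, outside 54 wide
- tray_yellow_end (a point): yellow tray: middle of the end board's top edge, on its inner face (tray x = -84 mm), 70 mm above the plate's top; board 70 wide, 5 thick. At its foot two white lugs, x -84 to -62, 12 mm high, 28 mm apart, take the handle
- gauge: round dashboard gauge standing face up, 92 mm across, 56 mm high; origin centre of its underside; bystander
- screwdriver: screwdriver with red handle, lying; bystander
- dish: small steel bowl, 90 mm across, 25 mm high; origin centre of its underside; bystander
Things that resemble listed ones, but are neither listed nor needed, are in the scene too. Leave any purple or turquoise look-alike of the tray_yellow alone.

How it is judged:
By the outcome, as a careful person would: the job done as asked, in the order asked, and still so for the second after the job is handed in, with the robot touching nothing.
It also fails if it takes over 72 s, if anything falls off the work surface, if the arm or the gripper's body presses on something with over 40 N, if the wrist force passes 120 N, or if a joint passes its speed limit or range.

## Robot

A 6-joint arm with a two-finger parallel gripper is mounted at the origin on the work surface. World frame = base frame: x ahead of the robot, y to its left, z up, the work surface at z = 0. Lengths are in mm, angles in rad, forces in N, time in s.
With the tool pointing down it reaches from about 350 to 975 mm from the base axis. Payload 7.1 kg.
Tool frame: the origin (TCP) lies midway between the tips of the shut fingers; the grasp point (between the pads) lies 19 mm behind it (ctrl.hold_point_z is the distance from the TCP to the grasp point, in mm); z points along the fingers, y is the line along which they close (so a half turn about z gives the same grasp; the last joint's range is limited). The gripper opens to 88 mm and grips with 3 to 60 N. Pads are 20 mm wide; open, the fingers measure 115 mm over their backs; the gripper's body (75 mm by 178 mm) begins 61 mm behind the grasp point.
Start: joints at [-1.163, 0.423, 1.63, -0, 1.089, -0.019], TCP at [258.74, -568.91, 222.675] pointing down, gripper open.
Joint ranges: [-3, 3], [-0.9, 2.11], [0.09, 2.58], [-1.31, 4.45], [0.11, 2.69], [-2.54, 2.54]. Speed limits (rad/s): [2.39, 2.39, 3.01, 3.14, 3.14, 3.14].

## Interface

Orientations are given as a unit quaternion [x, y, z, w].
In Python, from workcell import status, grab_frame, ctrl gives the robot as it stands. The module is installed in compiled form; this text tells all that it offers.
- The arm moves only by the shell command python3 -m crank 'ROWS'. ROWS is JSON, a list of rows, each a list of 7 numbers: the turn, a rotation vector about the world's x, y, z in degrees, then the shift along the world's x, y, z in mm, then the closure, from -1 (fully open) to 1 (shut). In form: [[wx, wy, wz, tx, ty, tz, fingers], ...]. A call has 1 to 12 rows; each row shifts and turns the commanded pose from where the row before left it; what a row does not reach is not made up. A row lasts 1/8 s, in which the tool goes at most 62.5 mm and 10.7 degrees, less where a joint would pass 70% of its speed; a pose out of reach is approached as far as the arm can. A call is refused whole if a number of a shift passes 62.5 or a number of a turn 10.7, either way. A call with a gripper value outside its range is refused whole. The fingers move at their own pace and stop on an object; the grip force is fixed at half the most. Time passes only in rows, so rows that do not move let the fingers close. It gives the time, the measured TCP pose, the force, the opening and the grip force at its end, in the units of the state.
- status.observe(): the state, without advancing time (a new reading comes with each control period).
- grab_frame(name): name is "side" or "top" or "wrist"; returns a dict with "img" (420x560x3 uint8, blue, green, red), "camera_matrix" (3x3 intrinsics, pixels), "k1" (the pictures are not rectified: a ray, as slopes to the right and down, at radius r is drawn at 1 + k1 r^2 times it, then the intrinsics apply), "cam_to_world" (4x4, takes a point from camera to world coordinates). Camera axes: x right, y down, z forward; pixel columns grow to the right and rows downward; lengths in mm; the calibration is good to about 2 mm. A picture is of the moment at which its call begins. There is no depth.
- ctrl.sign_off(): hands the job in; it is judged then, once.
The state is a dict: "time": time; "q": joint angles; "joint_vel": joint speeds; "effort": joint torques, N m; "ee_pos": TCP position; "eef_rot": TCP orientation; "force": force on the tool from outside, world axes, zero at the start; "moment": the same for the moment, N m; "opening": finger opening in mm; "gripper_force": force on a finger pad.
Only numpy, scipy, OpenCV 4.12 (cv2) and the standard library are available. Lean on these libraries where they do the work, as an engineer would, in place of code of your own. Each camera call takes 0.05 s, during which the arm holds its last target. There are 200 camera calls.

## Working session

There is one attempt and no reset: what is moved stays moved. The work goes in short steps, Python scripts to look and compute and a shell command to move; the robot and the scene stay as the last step left them, time stands still between calls to the robot, and variables do not carry over. Pictures are saved under pics/ and viewed, at most 10 in all, crops included, and the job is handed in when it is done.

```bash
mkdir -p pics
python3 - <<'E'
from workcell import status, grab_frame, ctrl
import cv2,numpy as np,pickle
s=status.observe();print(s)
d={}
for n in("top","side"):
    f=grab_frame(n);d[n]=f;cv2.imwrite(f"pics/{n}0.png",cv2.resize(f["img"],(800,600),interpolation=cv2.INTER_CUBIC));print(n,f["camera_matrix"],f["k1"],np.round(f["cam_to_world"],3))
pickle.dump(d,open("d0.pkl","wb"));print(ctrl.hold_point_z)
E
```

```text
{'time': 0.0, 'q': array([-1.16303457e+00,  4.23822288e-01,  1.63070449e+00, -1.75353599e-05,
        1.08860042e+00, -1.90078122e-02]), 'joint_vel': array([ 1.38530310e-03,  1.82997985e-04,  3.78268586e-04, -1.90962180e-05,
       -1.20331125e-04,  1.64038315e-03]), 'effort': array([ 2.54042301e-03, -5.44624507e+01, -2.73666787e+01,  6.45077974e-02,
        2.27211986e-02, -1.29137024e-04]), 'ee_pos': array([ 258.4974188 , -568.41515611,  221.90759212]), 'eef_rot': array([ 9.77318572e-01,  2.11773041e-01, -1.55820991e-04, -7.51321663e-04]), 'force': array([-0.24429812,  0.17732041,  0.06463265]), 'moment': array([ 0.07445736, -0.02082679,  0.03364966]), 'gripper_force': 0.0, 'opening': 87.55249370943275}
top [[443.20418426   0.         283.39230388]
 [  0.         443.20418426 217.10943881]
 [  0.           0.           1.        ]] -0.10412173889937038 [[ 2.30000e-02 -9.96000e-01  8.40000e-02  4.02474e+02]
 [-1.00000e+00 -2.30000e-02  5.00000e-03  5.42000e+01]
 [-3.00000e-03 -8.40000e-02 -9.96000e-01  1.14412e+03]
 [ 0.00000e+00  0.00000e+00  0.00000e+00  1.00000e+00]]
side [[431.42135109   0.         282.64086794]
 [  0.         431.42135109 216.9547393 ]
 [  0.           0.           1.        ]] -0.06411135653901241 [[-9.980000e-01 -1.900000e-02  5.700000e-02  4.247300e+02]
 [-5.900000e-02  4.960000e-01 -8.660000e-01  1.164828e+03]
 [-1.200000e-02 -8.680000e-01 -4.960000e-01  7.290120e+02]
 [ 0.000000e+00  0.000000e+00  0.000000e+00  1.000000e+00]]
18.700000000000003
```

View pics/top0.png

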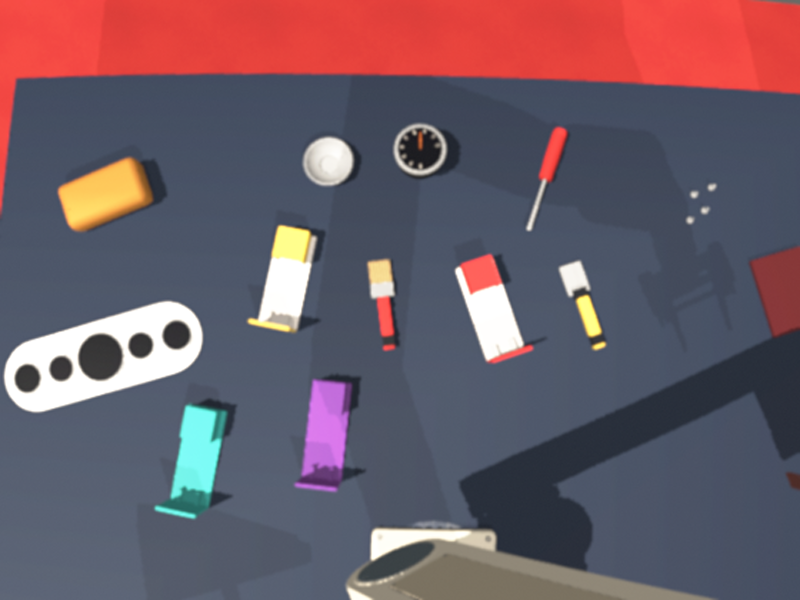

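View pics/side0.png

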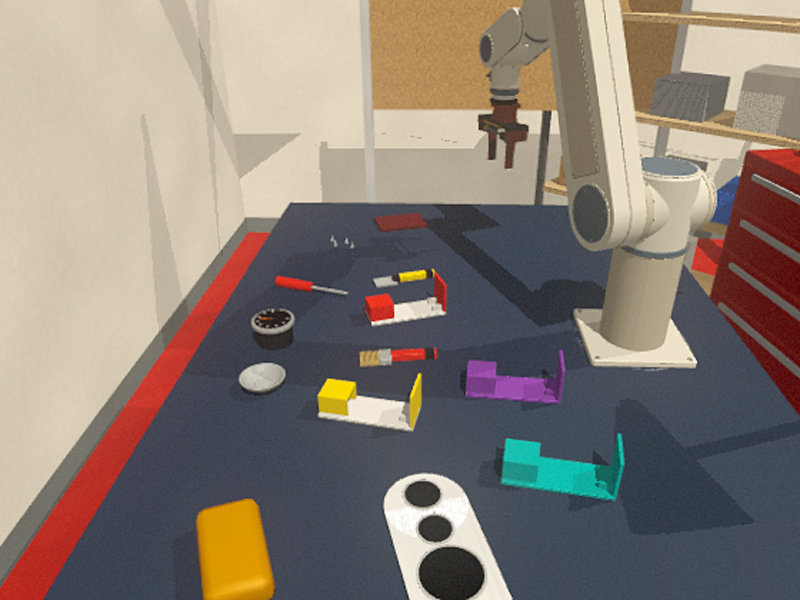

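```bash
cat > h.py <<'E'
import cv2,numpy as np
from scipy.optimize import minimize
def proj(f,P):
    M=np.linalg.inv(f["cam_to_world"]);p=P@M[:3,:3].T+M[:3,3];s=p[:,:2]/p[:,2:]
    s=s*(1+f["k1"]*(s**2).sum(1,keepdims=True));K=f["camera_matrix"]
    return s*[K[0,0],K[1,1]]+K[:2,2]
def unproj(f,uv,z):
    K=f["camera_matrix"];d=(np.array(uv,float)-K[:2,2])/[K[0,0],K[1,1]];s=d.copy()
    for _ in range(20): s=d/(1+f["k1"]*(s@s))
    T=f["cam_to_world"];r=T[:3,:3]@np.append(s,1);return T[:3,3]+r*(z-T[2,3])/r[2]
def box(x0,x1,w,z0,z1,y=0): return np.array([[x,y+s*w/2,z] for x in(x0,x1) for s in(-1,1) for z in(z0,z1)])
TRAY=[box(-89,89,70,0,6),box(34,89,54,6,43),box(-89,-84,70,6,76)]
BRUSH=[box(-66,20,20,0,16),box(20,45,40,0,12),box(45,85,38,0,10)]
SCR=[box(-66,20,20,0,16),box(38,85,40,0,5)]
def place(B,p):
    c,s=np.cos(p[2]),np.sin(p[2]);return B@np.array([[c,s,0],[-s,c,0],[0,0,1]])+[p[0],p[1],p[3] if len(p)>3 else 0]
def fg(f):
    im=cv2.GaussianBlur(cv2.resize(f["img"],None,fx=4,fy=4,interpolation=cv2.INTER_CUBIC),(0,0),1).astype(int)
    hs=cv2.cvtColor(im.astype(np.uint8),cv2.COLOR_BGR2HSV)
    return ((im[...,2]>105)|((im[...,2]-im[...,0]>25))).astype(np.uint8)
def render(f,model,p,shape):
    m=np.zeros(shape,np.uint8)
    for B in model:
        q=(proj(f,place(B,p))+.5)*4-.5
        cv2.fillConvexPoly(m,cv2.convexHull(np.round(q*16).astype(np.int32)),1,cv2.LINE_8,4)
    return m
def fit(fs,model,p0,pad=60):
    F=[]
    for f in fs:
        g=fg(f);m=render(f,model,p0,g.shape);F.append((f,g,cv2.dilate(m,np.ones((pad,pad)))))
    def cost(v):
        p=[v[0],v[1],v[2]/50];c=0
        for f,g,w in F:
            m=render(f,model,p,g.shape);gg=g&w;c+=1-(m&gg).sum()/((m|gg).sum())
        return c
    v=np.array([p0[0],p0[1],p0[2]*50])
    for st in(8,3,1.5):
        r=minimize(cost,v,method="Nelder-Mead",options=dict(initial_simplex=np.vstack([v]+[v+st*e for e in np.eye(3)]),xatol=.05,fatol=1e-5));v=r.x
    return np.array([v[0],v[1],v[2]/50]),r.fun
def overlay(f,items):
    im=cv2.resize(f["img"],None,fx=4,fy=4,interpolation=cv2.INTER_CUBIC)
    for model,p in items:
        m=render(f,model,p,im.shape[:2]);c,_=cv2.findContours(m,0,1);cv2.drawContours(im,c,-1,(0,255,0),1)
    return im
E
cat > a.py <<'E'
from h import *;import pickle
d=pickle.load(open("d0.pkl","rb"));T,S=d["top"],d["side"]
ini={"brush":((380,262),(389,348),BRUSH),"scr":((572,264),(599,346),SCR),"red":((480,262),(508,355),TRAY),"yel":((295,232),(276,323),TRAY)}
it=[]
for n,(a,b,m) in ini.items():
    A,B=[unproj(T,np.array(q)*.7,10) for q in(a,b)];c=(A+B)/2;v=A-B
    p0=[c[0],c[1],np.arctan2(v[1],v[0])]
    for fs in([T],[S],[T,S]):
        p,e=fit(fs,m,p0);print(n,len(fs),np.round(p,3),round(e,3))
    it.append((m,p))
pickle.dump(it,open("fit.pkl","wb"))
o=overlay(T,it)[660:1060,660:1740];o2=overlay(S,it)[760:1240,800:1400]
cv2.imwrite("pics/o1.png",np.vstack([cv2.resize(o,(750,278)),cv2.resize(np.hstack([o2,np.zeros((480,400,3),np.uint8)]),(750,360))[:320]]))
E
python3 a.py
```

```text
brush 1 [5.0566e+02 9.9411e+01 1.5000e-01] 0.246
brush 1 [5.04983e+02 9.52550e+01 1.56000e-01] 0.155
brush 2 [5.06089e+02 9.66210e+01 1.57000e-01] 0.413
scr 1 [ 5.12995e+02 -2.66048e+02  3.27000e-01] 0.301
scr 1 [ 5.10911e+02 -2.70889e+02  3.57000e-01] 0.443
scr 2 [ 5.10740e+02 -2.69349e+02  3.42000e-01] 0.759
red 1 [ 5.0145e+02 -9.3396e+01  3.8700e-01] 0.127
red 1 [ 5.04347e+02 -9.68610e+01  3.63000e-01] 0.114
red 2 [ 5.04372e+02 -9.53060e+01  3.62000e-01] 0.249
yel 1 [ 5.47903e+02  2.78240e+02 -1.68000e-01] 0.122
yel 1 [ 5.49446e+02  2.73145e+02 -1.89000e-01] 0.046
yel 2 [ 5.49342e+02  2.74631e+02 -1.80000e-01] 0.175
```

View pics/o1.png

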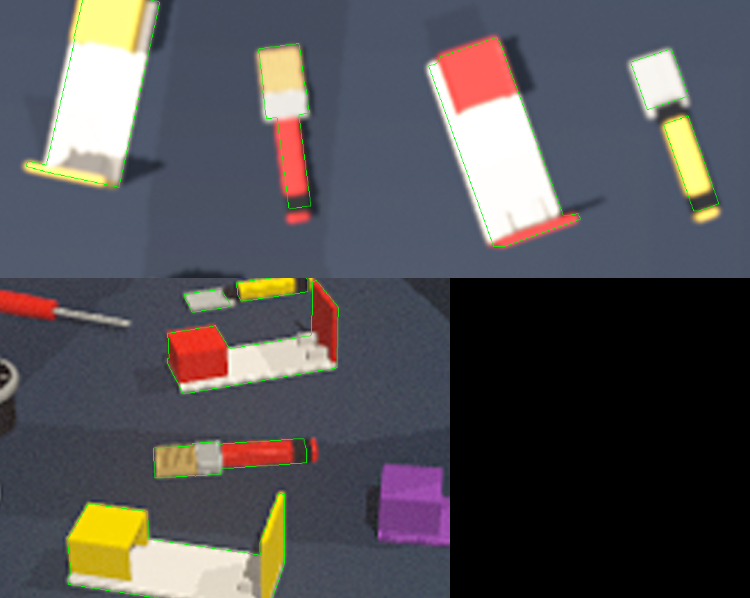

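```bash
R='[0,0,-0.85,13.75,37,0,-1]'; python3 -m crank '[[0,0,-0.85,13.75,37,0,-1],[0,0,-0.85,13.75,37,0,-1],[0,0,-0.85,13.75,37,0,-1],[0,0,-0.85,13.75,37,0,-1],[0,0,-0.85,13.75,37,0,-1],[0,0,-0.85,13.75,37,0,-1],[0,0,-0.85,13.75,37,0,-1],[0,0,-0.85,13.75,37,0,-1],[0,0,-0.85,13.75,37,0,-1]]' && python3 -m crank '[[0,0,-0.85,13.75,37,0,-1],[0,0,-0.85,13.75,37,0,-1],[0,0,-0.85,13.75,37,0,-1],[0,0,-0.85,13.75,37,0,-1],[0,0,-0.85,13.75,37,0,-1],[0,0,-0.85,13.75,37,0,-1],[0,0,-0.85,13.75,37,0,-1],[0,0,-0.85,13.75,37,0,-1],[0,0,-0.85,13.75,37,0,-1],[0,0,0,0,0,0,-1]]'
cat > w.py <<'E'
import sys,pickle;from h import *
from workcell import status,grab_frame
f=grab_frame("wrist");s=status.observe();pickle.dump((f,s),open(sys.argv[1]+".pkl","wb"))
print(s["time"],s["ee_pos"],s["eef_rot"],s["opening"],s["force"],np.round(f["cam_to_world"],2))
cv2.imwrite("pics/"+sys.argv[1]+".png",f["img"])
E
python3 w.py w1
```

```text
time: 1.23
ee_pos: [382.6, -234.6, 222.5]
eef_rot: [0.989, 0.146, -0.0, -0.0]
force: [0.0, 0.7, -0.4]
opening: 87.7
gripper_force: 0.0
time: 2.48
ee_pos: [506.8, 99.0, 222.4]
eef_rot: [0.997, 0.081, 0.0, -0.0]
force: [-0.3, 0.3, -0.4]
opening: 88.3
gripper_force: 0.0
2.525 [506.01108231  97.77954424 222.22474834] [ 9.96719270e-01  8.09349312e-02 -4.69968545e-04  1.17605278e-04] 87.4750009520503 [0.01741939 0.286269   1.18504498] [[ 1.6000e-01 -9.5000e-01 -2.8000e-01  5.8243e+02]
 [-9.9000e-01 -1.6000e-01 -4.0000e-02  1.1285e+02]
 [-0.0000e+00  2.8000e-01 -9.6000e-01  3.8368e+02]
 [ 0.0000e+00  0.0000e+00  0.0000e+00  1.0000e+00]]
```

View pics/w1.png

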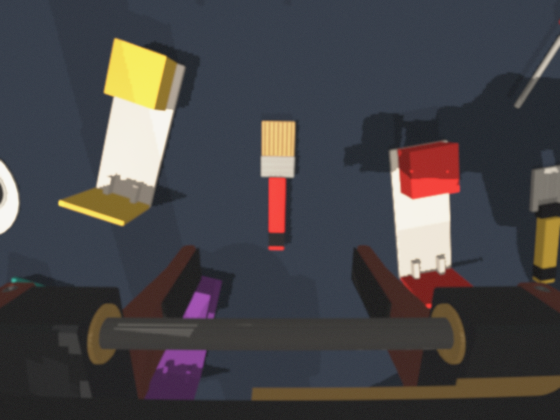

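```bash
cat >> h.py <<'E'
BRUSH=[box(-57,20,20,0,16),box(-75,-68,20,0,16),box(20,45,40,0,12),box(45,85,38,0,10)]
SCR=[box(-57,20,20,0,16),box(-75,-68,20,0,16),box(38,85,40,0,5)]
E
cat > b.py <<'E'
from h import *;import pickle
d=pickle.load(open("d0.pkl","rb"));T,S=d["top"],d["side"];W=pickle.load(open("w1.pkl","rb"))[0]
it=pickle.load(open("fit.pkl","rb"));o=[]
for i,m in((0,BRUSH),(1,SCR),(2,TRAY),(3,TRAY)):
    for n,fs in(("T",[T]),("S",[S]),("W",[W])):
        if n=="W" and i in(1,2):continue
        p,e=fit(fs,m,it[i][1],40);print(i,n,np.round(p,3),round(e,3))
    o.append((m,p))
cv2.imwrite("pics/o2.png",cv2.resize(overlay(W,o)[100:1300],(800,429)))
E
python3 b.py
```

```text
0 T [5.04994e+02 9.83210e+01 1.40000e-01] 0.194
0 S [5.04399e+02 9.56380e+01 1.37000e-01] 0.094
0 W [5.02865e+02 9.94490e+01 1.53000e-01] 0.124
1 T [ 5.12611e+02 -2.66931e+02  3.41000e-01] 0.24
1 S [ 5.10225e+02 -2.70926e+02  3.26000e-01] 0.285
2 T [ 5.01445e+02 -9.29630e+01  3.81000e-01] 0.128
2 S [ 5.04348e+02 -9.66030e+01  3.64000e-01] 0.066
3 T [ 5.49238e+02  2.78914e+02 -1.68000e-01] 0.122
3 S [ 5.49455e+02  2.73925e+02 -1.88000e-01] 0.045
3 W [ 5.47205e+02  2.78223e+02 -1.76000e-01] 0.026
```

View pics/o2.png

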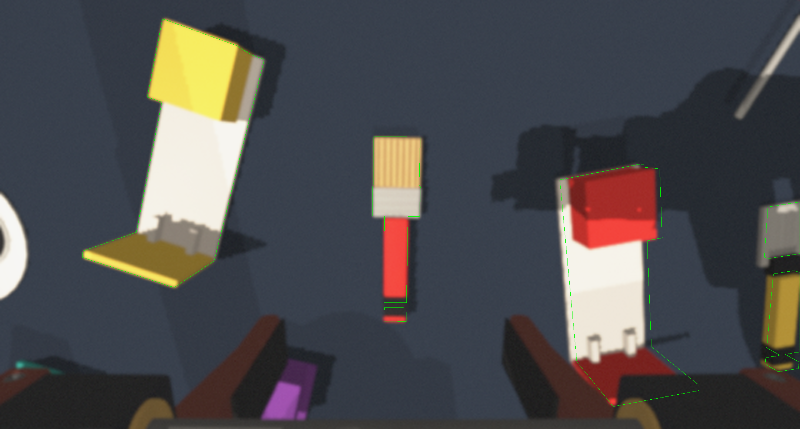

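```bash
python3 -m crank '[[0,0,-0.5,-1.7,1.2,-40,-1],[0,0,0,-1.6,1.2,-50,-1],[0,0,0,0,0,-50,-1],[0,0,0,0,0,-40,-1],[0,0,0,0,0,-25,-1],[0,0,0,0,0,-14,-1],[0,0,0,0,0,0,-1],[0,0,0,0,0,0,1],[0,0,0,0,0,0,1],[0,0,0,0,0,0,1],[0,0,0,0,0,0,1],[0,0,0,0,0,0,1]]'; python3 -m crank '[[0,0,0,0,0,0,1],[0,0,0,0,0,0,1]]'
```

```text
time: 4.03
ee_pos: [503.0, 99.5, 3.8]
eef_rot: [0.997, 0.076, 0.0, -0.0]
force: [-0.1, 0.5, 0.4]
opening: 41.6
gripper_force: 0.0
time: 4.28
ee_pos: [503.0, 99.5, 3.7]
eef_rot: [0.997, 0.075, -0.0, 0.0]
force: [0.1, -0.4, -0.1]
opening: 21.0
gripper_force: 0.2
```

```bash
python3 -m crank '[[0,0,0,0,0,0,1],[0,0,0,0,0,10,1],[0,0,0,0,0,25,1],[0,0,0,0,0,40,1],[0,0,3,0,-20,40,1],[0,0,3.2,0,-30,40,1],[0,0,3.2,0,-30,40,1],[0,0,3.3,0,-15,20,1],[0,0,0,0,0,0,1],[0,0,0,0,0,0,1]]'; python3 w.py w2
cat > c.py <<'E'
from h import *;import pickle
W=pickle.load(open("w2.pkl","rb"))[0]
p,e=fit([W],TRAY,[501.5,-93,.38],40);print(np.round(p,4),e)
cv2.imwrite("pics/o3.png",cv2.resize(overlay(W,[(TRAY,p)]),(560,420)))
E
python3 c.py
```

```text
time: 5.52
ee_pos: [502.2, 4.9, 218.0]
eef_rot: [0.983, 0.185, -0.001, -0.0]
force: [-0.5, -0.4, -0.4]
opening: 20.2
gripper_force: 30.0
5.575 [502.08521982   5.06243902 217.63174215] [ 9.82733369e-01  1.85024677e-01 -9.56214171e-04 -2.83217794e-04] 19.896766190820955 [-0.58532604 -1.59178843 -0.97427301] [[ 3.6000e-01 -8.9000e-01 -2.6000e-01  5.7385e+02]
 [-9.3000e-01 -3.5000e-01 -1.0000e-01  3.4300e+01]
 [-0.0000e+00  2.8000e-01 -9.6000e-01  3.7923e+02]
 [ 0.0000e+00  0.0000e+00  0.0000e+00  1.0000e+00]]
[ 5.038887e+02 -9.090330e+01  3.362000e-01] 0.14444209433345512
```

View pics/o3.png

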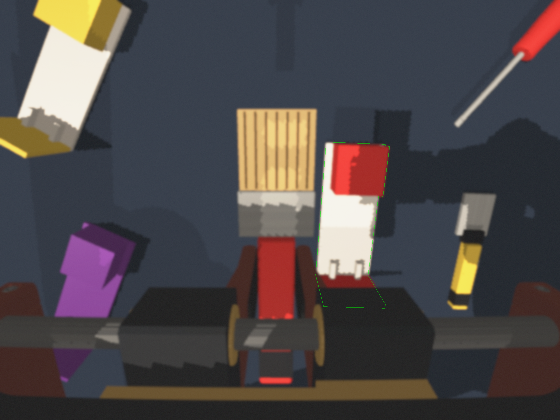

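```bash
python3 - <<'E'
s=open("h.py").read()
s=s.replace("pad=60):","pad=60,roi=None,z=0):").replace("F.append((f,g,cv2.dilate(m,np.ones((pad,pad)))))","w=cv2.dilate(m,np.ones((pad,pad)));r=np.ones_like(w)\n        if roi:r[:]=0;r[roi[1]*4:roi[3]*4,roi[0]*4:roi[2]*4]=1\n        F.append((f,g&r,w,r))")
s=s.replace("p=[v[0],v[1],v[2]/50];c=0","p=[v[0],v[1],v[2]/50,z];c=0").replace("for f,g,w in F","for f,g,w,r in F").replace("m=render(f,model,p,g.shape);gg=g&w","m=render(f,model,p,g.shape)&r;gg=g&w").replace("m=render(f,model,p0,g.shape);w","m=render(f,model,[*p0,z],g.shape);w")
open("h.py","w").write(s)
E
cat > c.py <<'E'
from h import *;import pickle
W,s=pickle.load(open("w2.pkl","rb"))
p,e=fit([W],TRAY,[501.5,-93,.38],40,(317,100,500,276));print(np.round(p,4),e)
z=s["ee_pos"][2]-3.5
q,e=fit([W],[BRUSH[2],BRUSH[3]],[502,5,.374],40,(225,80,316,236),z);print(np.round(q,4),e)
cv2.imwrite("pics/o4.png",cv2.resize(overlay(W,[(TRAY,p),(BRUSH,[*q,z])]),(560,420)))
E
python3 c.py
```

```text
[ 5.035971e+02 -9.100340e+01  3.459000e-01] 0.022130388997032235
[5.014058e+02 6.438800e+00 3.718000e-01] 0.12444681921046019
```

View pics/o4.png

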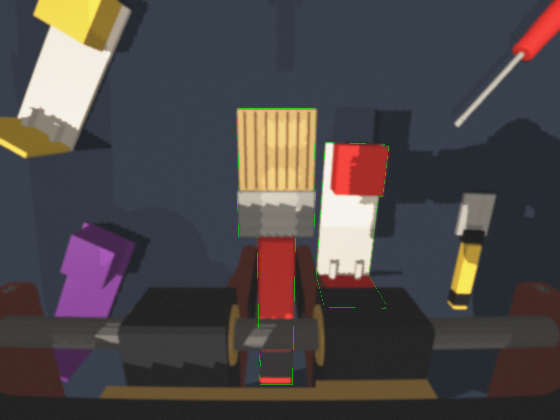

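```bash
cat > wp.py <<'E'
import sys;import numpy as np;from scipy.spatial.transform import Rotation as R
from workcell import status
TR={"r":(504.1,-92.4,.352),"y":(547.2,278.2,-.176)}
def main(t,pts,off=0,cur=None,zt=3.5):
    x,y,a=TR[t];u=np.array([np.cos(a),np.sin(a)]);s=status.observe()
    p=s["ee_pos"] if cur is None else np.array(cur);r=R.from_quat(s["eef_rot"])
    print("meas",np.round(p,1),"F",np.round(s["force"],1))
    for xt,ht,th in pts:
        th=np.radians(th);l=85+off
        X=xt-l*np.cos(th)+zt*np.sin(th);h=ht+l*np.sin(th)+zt*np.cos(th)+6
        P=np.array([x+u[0]*X,y+u[1]*X,h]);n=np.array([-u[1],u[0],0])
        g=R.from_rotvec(n*th)*R.from_euler("z",a)*R.from_euler("x",np.pi)
        if abs((g.inv()*r).magnitude())>2: g=g*R.from_euler("z",np.pi)
        dr=np.degrees((g*r.inv()).as_rotvec());print((xt,ht,round(np.degrees(th))),"d",np.round(P-p,1),"rot",np.round(dr,1));p=P;r=g
main(sys.argv[1],eval(sys.argv[2]),float(sys.argv[3]) if len(sys.argv)>3 else 0)
E
python3 wp.py r '[(25,110,0),(25,80,30),(25,14,30),(52,4,30),(60,2,27),(69,1.5,25),(76,1.5,20),(79,1.5,10),(80,0.5,0)]'
```

```text
meas [502.1   5.1 217.6] F [-0.6 -1.6 -1. ]
(25, 110, 0) d [ -54.3 -118.1  -98.1] rot [-0.  -0.1 -1.2]
(25, 80, 30) d [12.3  4.5 12. ] rot [-10.3  28.2   0. ]
(25, 14, 30) d [  0.   0. -66.] rot [0. 0. 0.]
(52, 4, 30) d [ 25.3   9.3 -10. ] rot [0. 0. 0.]
(60, 2, 27) d [ 5.4  2.  -5.8] rot [ 1.  -2.8  0. ]
(69, 1.5, 25) d [ 7.1  2.6 -3.1] rot [ 0.7 -1.9 -0. ]
(76, 1.5, 20) d [ 3.6  1.3 -6.7] rot [ 1.7 -4.7  0. ]
(79, 1.5, 10) d [ -1.3  -0.5 -14.2] rot [ 3.4 -9.4 -0. ]
(80, 0.5, 0) d [ -0.8  -0.3 -15.7] rot [ 3.4 -9.4  0. ]
```

```bash
python3 -m crank '[[0,0,-1.2,-7,-20,0,1],[-2.6,7,0,-7,-30,0,1],[-2.6,7,0,-7,-30,0,1],[-2.6,7.1,0,-7,-20,-10,1],[-2.5,7.1,0,-7,-13.6,-20,1],[0,0,0,-7,0,-26,1],[0,0,0,0,0,-20,1],[0,0,0,0,0,-10,1],[0,0,0,0,0,0,1],[0,0,0,0,0,0,1],[0,0,0,0,0,0,1]]'; python3 wp.py r '[(25,80,30),(25,14,30)]'; python3 w.py w3
python3 - <<'E'
from h import *
from workcell import grab_frame
import pickle
f=grab_frame("side");pickle.dump(f,open("s3.pkl","wb"))
w=cv2.imread("pics/w3.png");c=f["img"][170:250,240:340]
cv2.imwrite("pics/m3.png",np.vstack([cv2.resize(w,(400,300)),cv2.resize(c,(400,300),interpolation=cv2.INTER_CUBIC)]))
E
```

```text
time: 6.95
ee_pos: [461.5, -109.2, 133.5]
eef_rot: [0.951, 0.169, -0.254, 0.045]
force: [0.3, -0.8, -0.6]
opening: 19.9
gripper_force: 30.0
meas [ 461.5 -109.2  133.5] F [ 0.3 -0.8 -0.6]
(25, 80, 30) d [-1.4  0.6 -1.9] rot [-0.   0.1  0. ]
(25, 14, 30) d [  0.   0. -66.] rot [0. 0. 0.]
7.0 [ 461.4248583  -109.19707874  133.3965225 ] [ 0.95113645  0.16913644 -0.25435055  0.04514553] 19.896722322406465 [-0.00910329 -0.46443059 -0.8022173 ] [[ 3.5000e-01 -6.5000e-01 -6.8000e-01  5.9971e+02]
 [-9.4000e-01 -2.4000e-01 -2.5000e-01 -5.6850e+01]
 [-0.0000e+00  7.2000e-01 -6.9000e-01  2.3460e+02]
 [ 0.0000e+00  0.0000e+00  0.0000e+00  1.0000e+00]]
```

View pics/m3.png

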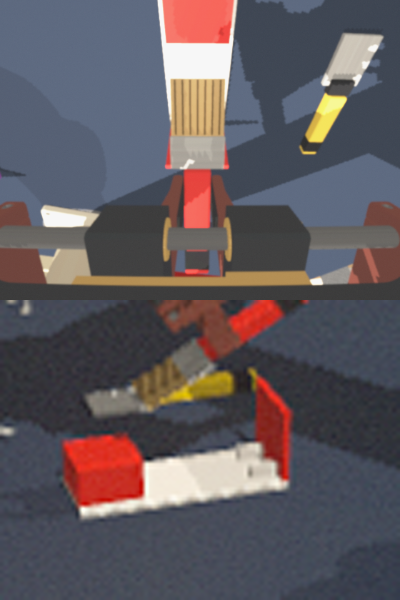

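Run:
```python
from h import *;import pickle
W,s=pickle.load(open("w3.pkl","rb"))
p,e=fit([W],TRAY,[504,-92,.352],40,(200,0,360,105));print(np.round(p,4),e)
# held brush predicted tip/ferrule corners vs image
from scipy.spatial.transform import Rotation as R
g=R.from_quat(s["eef_rot"]);M=g.as_matrix();X,Y,Z=M[:,0],-M[:,1],-M[:,2]
o=s["ee_pos"]-3.5*Z
for x,y,z in((85,19,10),(85,-19,10),(45,19,12),(45,-19,12)):print((x,y,z),np.round(proj(W,(o+x*X+y*Y+z*Z)[None])*400/560,1))
print(X)
c=cv2.imread("pics/w3.png")[100:245,220:340]
b=(c[...,2]>c[...,0].astype(int)+18);print([ (100+i,220+np.flatnonzero(b[i])[[0,-1]]) for i in(15,40,70) ])
```

```text
[ 5.018474e+02 -9.094150e+01  3.152000e-01] 0.030357740272025646
(85, 19, 10) [[171.2  77.3]]
(85, -19, 10) [[227.8  77.4]]
(45, 19, 12) [[172.6 136.2]]
(45, -19, 12) [[225.9 136.3]]
[ 0.81339732  0.29877809 -0.49911566]
[(115, array([238, 319])), (140, array([239, 316])), (170, array([239, 314]))]
```

```bash
python3 -m crank '[[0,0,0,-1.4,0.6,-24,1],[0,0,0,0,0,-24,1],[0,0,0,0,0,-15,1],[0,0,0,0,0,-5,1],[0,0,0,0,0,0,1],[0,0,0,0,0,0,1]]'; python3 wp.py r '[(25,14,30),(52,4,30)]'
python3 - <<'E'
from h import *
from workcell import grab_frame
f=grab_frame("side");cv2.imwrite("pics/s4.png",cv2.resize(f["img"][180:240,240:320],(640,480),interpolation=cv2.INTER_CUBIC))
E
```

```text
time: 7.8
ee_pos: [460.0, -108.6, 65.2]
eef_rot: [0.951, 0.169, -0.255, 0.045]
force: [-0.1, 0.2, -1.3]
opening: 19.8
gripper_force: 30.0
meas [ 460.  -108.6   65.2] F [-0.1  0.2 -1.3]
(25, 14, 30) d [0.1 0.  0.3] rot [-0.  0.  0.]
(52, 4, 30) d [ 25.3   9.3 -10. ] rot [0. 0. 0.]
```

View pics/s4.png

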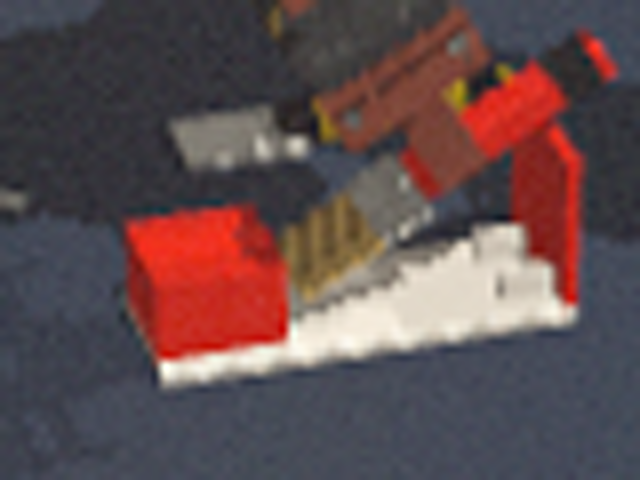

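```bash
python3 -m crank '[[0,0,0,6,2.2,-2,1],[0,0,0,7,2.6,-3,1],[0,0,0,7,2.6,-3,1],[0,0,0,5.4,1.9,-1.7,1],[0,0,0,0,0,0,1]]'; python3 wp.py r '[(52,4,30),(60,2.5,27)]'; python3 -m crank '[[0.5,-1.4,0,2.7,1,-2.5,1],[0.5,-1.4,0,2.7,1,-2.5,1],[0,0,0,0,0,0,1],[0,0,0,0,0,0,1]]';python3 wp.py r '[(60,2.5,27),(69,1.5,25)]'
```

```text
time: 8.48
ee_pos: [485.3, -99.0, 54.7]
eef_rot: [0.951, 0.169, -0.255, 0.045]
force: [-0.4, 0.5, 0.5]
opening: 19.6
gripper_force: 30.0
meas [485.3 -99.   54.7] F [-0.4  0.5  0.5]
(52, 4, 30) d [ 0.2 -0.2  0.8] rot [-0. -0. -0.]
(60, 2.5, 27) d [ 5.4  2.  -5.3] rot [ 1.  -2.8  0. ]
time: 8.98
ee_pos: [490.3, -97.3, 50.2]
eef_rot: [0.957, 0.17, -0.23, 0.041]
force: [-0.4, 0.7, -0.2]
opening: 19.6
gripper_force: 30.0
meas [490.3 -97.3  50.2] F [-0.4  0.7 -0.2]
(60, 2.5, 27) d [0.6 0.  0.1] rot [-0.  -0.1  0. ]
(69, 1.5, 25) d [ 7.1  2.6 -3.6] rot [ 0.7 -1.9 -0. ]
```

```bash
python3 -m crank '[[0.3,-1,0,3.9,1.3,-1.8,1],[0.4,-1,0,3.8,1.3,-1.7,1],[0,0,0,0,0,0,1]]'; python3 -m crank '[[0.8,-2.4,0,1.8,0.6,-3.3,1],[0.9,-2.3,0,1.8,0.7,-3.3,1],[0,0,0,0,0,0,1],[0,0,0,0,0,0,1]]';python3 wp.py r '[(76,1.5,20),(79,1.5,10),(80,0.5,0)]'
```

```text
time: 9.35
ee_pos: [498.1, -94.6, 46.5]
eef_rot: [0.961, 0.171, -0.212, 0.038]
force: [0.4, -0.7, -1.7]
opening: 19.8
gripper_force: 30.0
time: 9.85
ee_pos: [501.8, -93.4, 40.0]
eef_rot: [0.97, 0.172, -0.171, 0.031]
force: [-0.0, -0.1, -0.6]
opening: 20.3
gripper_force: 30.0
meas [501.8 -93.4  40. ] F [-0.  -0.1 -0.6]
(76, 1.5, 20) d [-0.2  0.  -0.1] rot [0.  0.1 0. ]
(79, 1.5, 10) d [ -1.3  -0.5 -14.2] rot [ 3.4 -9.4 -0. ]
(80, 0.5, 0) d [ -0.8  -0.3 -15.7] rot [ 3.4 -9.4  0. ]
```

```bash
python3 -m crank '[[1.1,-3.1,0,-0.4,-0.2,-4.7,1],[1.1,-3.1,0,-0.4,-0.2,-4.7,1],[1.2,-3.2,0,-0.5,-0.1,-4.8,1],[0,0,0,0,0,0,1]]'; python3 -m crank '[[1.2,-3.1,0,-0.3,-0.1,-5,1],[1.1,-3.1,0,-0.3,-0.1,-5,1],[1.1,-3.2,0,-0.3,-0.1,-5,1],[0,0,0,0,0,0,1],[0,0,0,0,0,0,1]]';python3 wp.py r '[(80,0,0)]'
```

```text
time: 10.35
ee_pos: [499.4, -94.0, 25.6]
eef_rot: [0.981, 0.174, -0.086, 0.016]
force: [0.1, -0.1, -0.6]
opening: 19.8
gripper_force: 30.0
time: 10.98
ee_pos: [500.3, -94.1, 10.9]
eef_rot: [0.985, 0.175, 0.0, 0.001]
force: [0.4, 0.7, -0.7]
opening: 20.1
gripper_force: 30.0
meas [500.3 -94.1  10.9] F [ 0.4  0.7 -0.7]
(80, 0, 0) d [-0.9  0.  -1.4] rot [0.1 0.1 0. ]
```

Nearly flat without contact; lower gently until it touches.

```bash
for i in 1; do python3 -m crank '[[0,0,0,0,0,-0.7,1],[0,0,0,0,0,-0.3,1],[0,0,0,0,0,0,1]]'; python3 -m crank '[[0,0,0,0,0,-0.4,1],[0,0,0,0,0,0,1]]';python3 -m crank '[[0,0,0,0,0,-0.4,1],[0,0,0,0,0,0,1]]'; done
python3 - <<'E'
from h import *
from workcell import grab_frame
f=grab_frame("side");cv2.imwrite("pics/s5.png",cv2.resize(f["img"][180:240,240:320],(640,480),interpolation=cv2.INTER_CUBIC))
E
```

```text
time: 11.35
ee_pos: [499.6, -94.0, 9.7]
eef_rot: [0.985, 0.175, 0.001, 0.001]
force: [-0.8, 0.0, -0.9]
opening: 19.7
gripper_force: 30.0
time: 11.6
ee_pos: [499.6, -94.1, 9.6]
eef_rot: [0.985, 0.175, 0.001, 0.001]
force: [-0.6, 1.3, 4.2]
opening: 19.7
gripper_force: 30.0
time: 11.85
ee_pos: [499.6, -94.1, 9.6]
eef_rot: [0.985, 0.175, 0.001, 0.001]
force: [-1.6, 0.6, 10.5]
opening: 19.8
gripper_force: 30.0
```

View pics/s5.png

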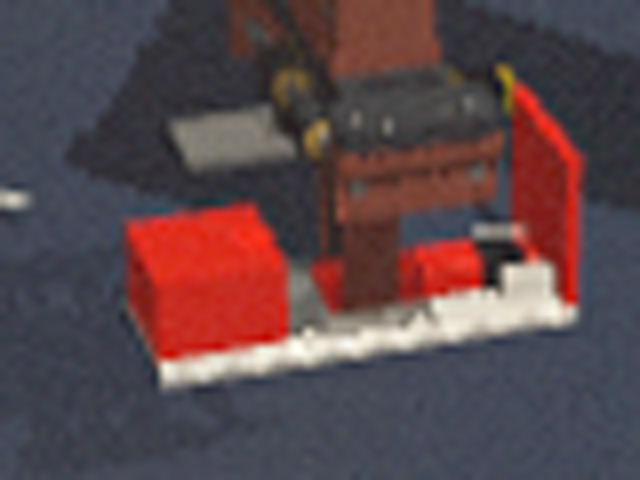

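```bash
python3 -m crank '[[0,0,0,0,0,0.7,1],[0,0,0,0,0,0,0.5],[0,0,0,0,0,0,-1],[0,0,0,0,0,0,-1],[0,0,0,0,0,0,-1],[0,0,0,0,0,10,-1],[0,0,0,0,0,30,-1],[0,0,0,0,0,50,-1],[0,0,0,0,0,50,-1],[0,0,0,0,-20,40,-1],[0,0,0,0,-40,30,-1],[0,0,0,3,-40,0,-1]]'; python3 -m crank '[[0,0,0,5,-40,0,-1],[0,0,0,5,-25,0,-1],[0,0,0,0,-9,0,-1],[0,0,0,0,0,0,-1],[0,0,0,0,0,0,-1]]'; python3 w.py w6
python3 - <<'E'
from h import *;import pickle
W,s=pickle.load(open("w6.pkl","rb"))
p,e=fit([W],SCR,[512.6,-267,.341],40);print(np.round(p,4),e)
q,e=fit([W],TRAY,[504,-92,.352],40,(0,0,230,270));print(np.round(q,4),e)
cv2.imwrite("pics/o6.png",cv2.resize(overlay(W,[(SCR,p),(TRAY,q)]),(560,420)))
E
```

```text
time: 13.4
ee_pos: [503.8, -195.5, 223.4]
eef_rot: [0.985, 0.175, 0.003, 0.003]
force: [0.7, -0.2, -1.1]
opening: 87.8
gripper_force: 0.0
time: 14.02
ee_pos: [512.2, -267.0, 219.4]
eef_rot: [0.985, 0.175, 0.0, 0.001]
force: [0.1, 0.6, -0.5]
opening: 88.1
gripper_force: 0.0
14.075 [ 512.28831462 -267.01512456  219.45368122] [9.84503142e-01 1.75364750e-01 4.83080950e-04 7.30463301e-04] 87.96603178647976 [ 0.12589283 -0.47890982 -0.45039349] [[ 3.5000e-01 -9.0000e-01 -2.6000e-01  5.8400e+02]
 [-9.4000e-01 -3.3000e-01 -1.0000e-01 -2.3877e+02]
 [-0.0000e+00  2.8000e-01 -9.6000e-01  3.8072e+02]
 [ 0.0000e+00  0.0000e+00  0.0000e+00  1.0000e+00]]
[ 5.088722e+02 -2.652272e+02  3.445000e-01] 0.19621550699085655
[ 5.035133e+02 -9.101210e+01  3.471000e-01] 0.07201127105407568
```

View pics/o6.png

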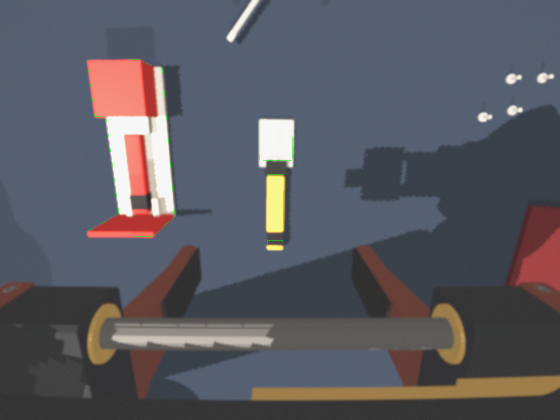

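```bash
python3 -m crank '[[0,0,-0.4,-1.6,0.5,-40,-1],[0,0,0,-1.5,0.4,-50,-1],[0,0,0,0,0,-50,-1],[0,0,0,0,0,-40,-1],[0,0,0,0,0,-22,-1],[0,0,0,0,0,-13.8,-1],[0,0,0,0,0,0,-1]]' && python3 -m crank '[[0,0,0,0,0,0,1],[0,0,0,0,0,0,1],[0,0,0,0,0,0,1],[0,0,0,0,0,0,1],[0,0,0,0,0,0,1],[0,0,0,0,0,0,1],[0,0,0,0,0,0,1],[0,0,0,0,0,0,1]]'
```

```text
time: 14.95
ee_pos: [509.1, -266.6, 3.3]
eef_rot: [0.985, 0.172, 0.0, 0.001]
force: [-0.3, 0.6, 0.2]
opening: 87.6
gripper_force: 0.0
time: 15.95
ee_pos: [509.3, -267.2, 3.7]
eef_rot: [0.985, 0.171, 0.001, 0.001]
force: [0.8, 0.2, -0.3]
opening: 19.5
gripper_force: 30.0
```

```bash
python3 -m crank '[[0,0,0,0,0,10,1],[0,0,0,0,0,30,1],[0,0,0,0,0,50,1],[0,0,0,0,0,50,1],[0,0,0,0,0,45,1],[0,0,-2,2,20,30,1],[0,0,-2.1,2,38,0,1],[0,0,-2.1,2,38,0,1],[0,0,-2.1,2,38,0,1],[0,0,-2.1,2,38,0,1],[0,0,-2.1,2,38,0,1],[0,0,-2.1,2,38,0,1]]'; python3 -m crank '[[0,0,-2.1,2,38,0,1],[0,0,-2.1,2,38,0,1],[0,0,-2.1,2,38,0,1],[0,0,-2.1,2,38,0,1],[0,0,-2.1,2,38,0,1],[0,0,-2.1,2,30,0,1],[0,0,-2.1,2,14,0,1],[0,0,-2.2,0,3,0,1],[0,0,0,0,0,0,1],[0,0,0,0,0,0,1],[0,0,0,0,0,0,1]]'; python3 w.py w7
cat > e.py <<'E'
from h import *;import pickle
from scipy.spatial.transform import Rotation as R
W,s=pickle.load(open("w7.pkl","rb"))
p,e=fit([W],TRAY,[547.2,278.2,-.176],40,(0,0,230,275));print("tray",np.round(p,4),e)
g=R.from_quat(s["eef_rot"]);M=g.as_matrix();X,Y,Z=M[:,0],-M[:,1],-M[:,2]
yaw=np.arctan2(X[1],X[0]);z=s["ee_pos"][2]-3.5
im=W["img"].astype(int);o=s["ee_pos"]-3.5*Z
print("yaw",yaw)
c=proj(W,np.array([o+x*X+y*Y+zz*Z for x,y,zz in((85,20,5),(85,-20,5),(45,20,5),(45,-20,5),(85,0,5))]));print(np.round(c,1))
v=W["img"].max(2)
# blade tip edge in columns around centre
u=int(c[4,0]);
for k in(-20,0,20):print("col",u+k,[int(t) for t in v[int(c[4,1])-12:int(c[4,1])+14,u+k]])
r=int(c[4,1])+25
print("row",r,[int(t) for t in v[r,int(c[0,0])-12:int(c[0,0])+12]],[int(t) for t in v[r,int(c[1,0])-12:int(c[1,0])+12]])
E
python3 e.py
```

```text
time: 17.45
ee_pos: [523.1, -18.0, 219.4]
eef_rot: [0.999, 0.044, 0.001, 0.001]
force: [0.4, -0.2, -1.4]
opening: 19.7
gripper_force: 30.0
time: 18.82
ee_pos: [537.3, 217.5, 218.9]
eef_rot: [0.995, -0.102, 0.0, 0.001]
force: [-0.9, 0.1, -0.8]
opening: 19.9
gripper_force: 30.0
18.875 [537.33966002 217.4844729  218.92308821] [ 9.94730442e-01 -1.02517754e-01  4.37258949e-04  1.12557737e-03] 19.55362433835887 [-0.03467786 -0.39275836 -0.16756292] [[-2.0000e-01 -9.4000e-01 -2.8000e-01  6.1229e+02]
 [-9.8000e-01  2.0000e-01  6.0000e-02  2.0347e+02]
 [ 0.0000e+00  2.8000e-01 -9.6000e-01  3.8029e+02]
 [ 0.0000e+00  0.0000e+00  0.0000e+00  1.0000e+00]]
tray [ 5.493893e+02  2.783000e+02 -1.704000e-01] 0.010210523759803802
yaw -0.20539533361574902
[[238.4 105.8]
 [319.3 105.9]
 [240.8 185.5]
 [316.4 185.6]
 [278.8 105.8]]
col 258 [74, 73, 73, 72, 74, 70, 71, 64, 55, 49, 47, 48, 49, 71, 116, 158, 182, 188, 189, 188, 188, 188, 188, 189, 188, 189]
col 278 [72, 73, 72, 73, 72, 73, 74, 74, 73, 72, 71, 72, 75, 86, 119, 157, 177, 183, 184, 184, 184, 184, 185, 183, 183, 183]
col 298 [70, 72, 72, 75, 73, 71, 73, 74, 72, 73, 73, 72, 75, 87, 122, 161, 183, 189, 190, 190, 190, 189, 190, 188, 189, 188]
row 130 [246, 246, 246, 246, 246, 246, 246, 246, 246, 245, 240, 211, 145, 108, 100, 100, 101, 100, 101, 100, 100, 102, 102, 100] [182, 183, 184, 183, 184, 182, 180, 172, 153, 114, 85, 75, 74, 72, 74, 74, 73, 72, 72, 71, 73, 73, 73, 74]
```

```bash
sed -i 's/"y":(547.2,278.2,-.176)/"y":(548.8,277.0,-.173)/' wp.py; python3 wp.py y '[(25,80,30),(25,14,30),(52,4,30),(60,2.5,27),(69,1.5,25),(76,1.5,20),(79,1.5,10),(80,0.5,0)]'
```

```text
meas [537.3 217.5 218.9] F [-0.  -0.4 -0.2]
(25, 80, 30) d [-34.7  67.6 -87.4] rot [ 5.8 29.5  1.8]
(25, 14, 30) d [  0.   0. -66.] rot [0. 0. 0.]
(52, 4, 30) d [ 26.6  -4.6 -10. ] rot [0. 0. 0.]
(60, 2.5, 27) d [ 5.6 -1.  -5.3] rot [-0.5 -3.   0. ]
(69, 1.5, 25) d [ 7.5 -1.3 -3.6] rot [-0.3 -2.   0. ]
(76, 1.5, 20) d [ 3.8 -0.7 -6.7] rot [-0.9 -4.9 -0. ]
(79, 1.5, 10) d [ -1.4   0.2 -14.2] rot [-1.7 -9.9 -0. ]
(80, 0.5, 0) d [ -0.9   0.2 -15.7] rot [-1.7 -9.9 -0. ]
```

```bash
python3 -m crank '[[0,0,1.8,-5,15,0,1],[1.3,7.3,0,-7,20,0,1],[1.3,7.4,0,-7,20,-5,1],[1.3,7.4,0,-7,12.6,-15,1],[1.3,7.4,0,-7,0,-25,1],[0,0,0,-1.7,0,-25,1],[0,0,0,0,0,-12,1],[0,0,0,0,0,-5.4,1],[0,0,0,0,0,0,1],[0,0,0,0,0,0,1]]'; python3 wp.py y '[(25,80,30),(25,14,30)]'; python3 w.py w8
python3 - <<'E'
from h import *;import pickle
from scipy.spatial.transform import Rotation as R
W,s=pickle.load(open("w8.pkl","rb"))
for a in(-.173,):
    p=[548.8,277.0,a]
    for z,y in((6,35),(43,27)):print(np.round(proj(W,np.array([place(np.array([[x,k*y,z]]),p)[0] for x in(60,) for k in(1,-1)])),1))
v=W["img"]
p=[548.8,277,-.173]
for z,y,x in((6,35,0),(43,27,60)):
  for k in(1,-1):
    q=proj(W,place(np.array([[x,k*y,z]],float),p))[0].astype(int);print(q,[tuple(int(t) for t in c[1:]) for c in v[q[1],q[0]-10:q[0]+11:2]])
g=R.from_quat(s["eef_rot"]).as_matrix();X,Y,Z=g[:,0],-g[:,1],-g[:,2];o=s["ee_pos"]-3.5*Z
for y in(20,-20):
    q=proj(W,(o+65*X+y*Y+5*Z)[None])[0].astype(int);print("blade",q,[tuple(int(t) for t in c[1:]) for c in v[q[1],q[0]-10:q[0]+11:2]])
q=proj(W,(o+85*X+5*Z)[None])[0].astype(int);print("tip",q,[tuple(int(t) for t in c) for c in v[q[1]-8:q[1]+9:2,q[0]]])
E
```

```text
time: 20.12
ee_pos: [503.1, 285.8, 132.5]
eef_rot: [0.963, -0.083, -0.256, -0.022]
force: [-0.5, 0.2, -0.3]
opening: 19.9
gripper_force: 30.0
meas [503.1 285.8 132.5] F [-0.5  0.2 -0.3]
(25, 80, 30) d [-0.5 -0.7 -0.9] rot [ 0.1  0.2 -0. ]
(25, 14, 30) d [  0.   0. -66.] rot [0. 0. 0.]
20.175 [503.11545705 285.68551196 132.39989353] [ 0.96275927 -0.08342131 -0.25623673 -0.0218682 ] 19.64566054886191 [ 0.16702434  0.40288595 -0.76762879] [[-1.7000e-01 -6.8000e-01 -7.1000e-01  6.4797e+02]
 [-9.9000e-01  1.2000e-01  1.2000e-01  2.6184e+02]
 [-0.0000e+00  7.2000e-01 -6.9000e-01  2.3394e+02]
 [ 0.0000e+00  0.0000e+00  0.0000e+00  1.0000e+00]]
[[223.2  -6.4]
 [336.   -6.2]]
[[229.6   8. ]
 [330.7   8.2]]
[232  87] [(55, 49), (53, 47), (54, 48), (53, 46), (58, 53), (117, 122), (214, 224), (224, 234), (225, 234), (224, 233), (224, 233)]
[325  87] [(238, 243), (238, 243), (238, 243), (238, 243), (235, 241), (156, 167), (51, 47), (59, 52), (59, 52), (60, 52), (59, 52)]
[229   7] [(53, 48), (54, 47), (61, 59), (159, 169), (222, 231), (222, 235), (213, 238), (209, 238), (211, 238), (210, 238), (209, 238)]
[330   8] [(133, 166), (133, 165), (134, 165), (132, 164), (132, 164), (138, 165), (146, 159), (112, 119), (45, 44), (39, 33), (40, 35)]
blade [239 148] [(53, 47), (54, 48), (53, 48), (55, 49), (72, 70), (92, 95), (96, 99), (95, 99), (94, 98), (96, 99), (97, 99)]
blade [317 148] [(104, 109), (104, 108), (104, 108), (110, 113), (196, 210), (215, 225), (94, 99), (46, 39), (48, 43), (46, 41), (49, 45)]
tip [278 106] [(206, 223, 232), (207, 223, 232), (207, 223, 232), (207, 223, 232), (198, 217, 226), (131, 143, 151), (102, 108, 111), (101, 106, 111), (101, 108, 111)]
```

```bash
sed -i 's/548.8,277.0,-.173/548.7,276.3,-.173/' wp.py; python3 -m crank '[[0,0,0,-0.6,-1.4,-24,1],[0,0,0,0,0,-24,1],[0,0,0,0,0,-14,1],[0,0,0,0,0,-5,1],[0,0,0,0,0,0,1],[0,0,0,0,0,0,1]]'; python3 wp.py y '[(25,14,30),(52,4,30)]'
```

```text
time: 20.92
ee_pos: [502.5, 284.2, 64.9]
eef_rot: [0.963, -0.084, -0.257, -0.022]
force: [-0.0, -0.1, -0.6]
opening: 19.6
gripper_force: 30.0
meas [502.5 284.2  64.9] F [-0.  -0.1 -0.6]
(25, 14, 30) d [0.1 0.2 0.7] rot [ 0.1  0.1 -0. ]
(52, 4, 30) d [ 26.6  -4.6 -10. ] rot [0. 0. 0.]
```

```bash
python3 -m crank '[[0,0,0,6.6,-1.1,-2,1],[0,0,0,7,-1.2,-2.5,1],[0,0,0,7,-1.2,-3,1],[0,0,0,6,-0.9,-1.8,1],[0,0,0,0,0,0,1]]'; python3 -m crank '[[-0.2,-1.5,0,2.8,-0.5,-2.6,1],[-0.2,-1.4,0,2.8,-0.5,-2.6,1],[0,0,0,0,0,0,1],[0,0,0,0,0,0,1]]';python3 wp.py y '[(60,2.5,27),(69,1.5,25)]'
```

```text
time: 21.55
ee_pos: [529.1, 279.4, 54.8]
eef_rot: [0.963, -0.084, -0.257, -0.022]
force: [0.3, 0.5, -0.6]
opening: 19.8
gripper_force: 30.0
time: 22.05
ee_pos: [534.1, 278.7, 50.1]
eef_rot: [0.969, -0.084, -0.232, -0.02]
force: [0.6, 0.5, -0.4]
opening: 19.7
gripper_force: 30.0
meas [534.1 278.7  50.1] F [ 0.6  0.5 -0.4]
(60, 2.5, 27) d [0.6 0.  0.1] rot [-0.  0. -0.]
(69, 1.5, 25) d [ 7.5 -1.3 -3.6] rot [-0.3 -2.   0. ]
```

```bash
python3 -m crank '[[-0.2,-1,0,4,-0.7,-1.8,1],[-0.1,-1,0,4.1,-0.6,-1.8,1],[0,0,0,0,0,0,1]]'; python3 -m crank '[[-0.4,-2.4,0,1.9,-0.3,-3.3,1],[-0.4,-2.5,0,1.9,-0.4,-3.3,1],[0,0,0,0,0,0,1],[0,0,0,0,0,0,1]]';python3 wp.py y '[(76,1.5,20),(79,1.5,10),(80,0.5,0)]'
```

```text
time: 22.42
ee_pos: [542.5, 277.3, 46.3]
eef_rot: [0.973, -0.084, -0.215, -0.019]
force: [-0.7, 0.3, -1.2]
opening: 19.7
gripper_force: 30.0
time: 22.92
ee_pos: [546.2, 276.7, 39.8]
eef_rot: [0.981, -0.085, -0.173, -0.016]
force: [0.0, -0.0, 0.1]
opening: 19.6
gripper_force: 30.0
meas [546.2 276.7  39.8] F [ 0.  -0.   0.1]
(76, 1.5, 20) d [-0.2  0.1  0. ] rot [-0.1  0.  -0. ]
(79, 1.5, 10) d [ -1.4   0.2 -14.2] rot [-1.7 -9.9 -0. ]
(80, 0.5, 0) d [ -0.9   0.2 -15.7] rot [-1.7 -9.9 -0. ]
```

```bash
python3 -m crank '[[-0.6,-3.3,0,-0.5,0.1,-4.7,1],[-0.6,-3.3,0,-0.5,0.1,-4.7,1],[-0.6,-3.3,0,-0.6,0.1,-4.8,1],[0,0,0,0,0,0,1]]'; python3 -m crank '[[-0.6,-3.3,0,-0.3,0,-5,1],[-0.6,-3.3,0,-0.3,0.1,-5,1],[-0.5,-3.3,0,-0.3,0.1,-5,1],[0,0,0,0,0,0,1],[0,0,0,0,0,0,1]]';python3 wp.py y '[(80,0,0)]'
```

```text
time: 23.42
ee_pos: [543.6, 276.9, 25.4]
eef_rot: [0.992, -0.086, -0.087, -0.008]
force: [-0.1, -0.3, -0.9]
opening: 19.7
gripper_force: 30.0
time: 24.05
ee_pos: [544.4, 277.2, 10.7]
eef_rot: [0.996, -0.086, 0.001, -0.001]
force: [1.1, 0.4, -0.2]
opening: 19.9
gripper_force: 30.0
meas [544.4 277.2  10.7] F [ 1.1  0.4 -0.2]
(80, 0, 0) d [-0.6 -0.1 -1.2] rot [-0.1  0.1 -0. ]
```

```bash
python3 -m crank '[[0,0,0,0,0,-0.7,1],[0,0,0,0,0,0,1]]'; python3 -m crank '[[0,0,0,0,0,-0.4,1],[0,0,0,0,0,0,1]]';python3 -m crank '[[0,0,0,0,0,-0.4,1],[0,0,0,0,0,0,1]]'
```

```text
time: 24.3
ee_pos: [544.1, 277.0, 9.8]
eef_rot: [0.996, -0.086, 0.001, -0.001]
force: [1.1, 0.1, -1.0]
opening: 19.4
gripper_force: 30.0
time: 24.55
ee_pos: [544.0, 277.0, 9.7]
eef_rot: [0.996, -0.086, 0.001, -0.001]
force: [-0.3, -2.4, 4.0]
opening: 19.7
gripper_force: 30.0
time: 24.8
ee_pos: [544.0, 277.1, 9.7]
eef_rot: [0.996, -0.086, 0.001, -0.001]
force: [-0.2, -2.3, 7.4]
opening: 19.8
gripper_force: 30.0
```

```bash
python3 -m crank '[[0,0,0,0,0,0.6,1],[0,0,0,0,0,0,0.5],[0,0,0,0,0,0,-1],[0,0,0,0,0,0,-1],[0,0,0,0,0,0,-1],[0,0,0,0,0,10,-1],[0,0,0,0,0,30,-1],[0,0,0,0,0,50,-1],[0,0,0,-10,0,50,-1],[0,0,0,-20,0,50,-1],[0,0,0,-10,0,20,-1],[0,0,0,0,0,0,-1]]'; python3 -m crank '[[0,0,0,0,0,0,-1]]'; python3 w.py w9
cat > v.py <<'E'
import sys,pickle;from h import *
W,s=pickle.load(open(sys.argv[1]+".pkl","rb"));p0=eval(sys.argv[2])
g=fg(W);m=render(W,TRAY,p0,g.shape);print("tray",p0)
p,e=fit([W],TRAY,p0,40);print(np.round(p,4),e)
# warp plate top (z=22 handle-top plane) to tray frame, 4px/mm, and measure handle colour there
xs=np.arange(-84,40,.5);ys=np.arange(-30,30,.5);G=np.array([[x,y,22] for x in xs for y in ys])
uv=proj(W,place(G,p)).astype(np.float32).reshape(len(xs),len(ys),2)
im=cv2.remap(W["img"],uv[...,0],uv[...,1],1);hs=cv2.cvtColor(im,cv2.COLOR_BGR2HSV)
h=(hs[...,1]>130)&(hs[...,2]>60)
for x in(-77,-72,-66,-60,-50,-40,-20,0,10,14,18,22,30):
    r=ys[h[np.argmin(abs(xs-x))]];print(x,(r.min(),r.max(),len(r)/2) if len(r) else None,im[np.argmin(abs(xs-x)),60].tolist())
E
python3 v.py w9 '[548.7,277.5,-.173]'; python3 v.py w6 '[503.5,-91,.347]'
```

```text
time: 26.3
ee_pos: [503.8, 277.4, 220.9]
eef_rot: [0.996, -0.086, 0.002, -0.001]
force: [-0.3, 0.1, -0.3]
opening: 87.7
gripper_force: 0.0
time: 26.42
ee_pos: [503.2, 276.7, 218.0]
eef_rot: [0.996, -0.086, 0.0, 0.0]
force: [0.4, 0.2, -0.9]
opening: 87.6
gripper_force: 0.0
26.475 [503.13325526 276.62579924 217.66645469] [ 9.96282894e-01 -8.61410605e-02 -8.31633127e-05  3.24895607e-04] 87.7412100085089 [ 0.32319888 -0.03432832 -0.63595445] [[-1.7000e-01 -9.5000e-01 -2.8000e-01  5.7868e+02]
 [-9.9000e-01  1.6000e-01  5.0000e-02  2.6487e+02]
 [-0.0000e+00  2.8000e-01 -9.6000e-01  3.7934e+02]
 [ 0.0000e+00  0.0000e+00  0.0000e+00  1.0000e+00]]
tray [548.7, 277.5, -0.173]
[ 5.477925e+02  2.780513e+02 -1.726000e-01] 0.08529804972372523
-77 (np.float64(-8.0), np.float64(8.5), 17.0) [41, 106, 132]
-72 None [30, 36, 40]
-66 None [34, 33, 34]
-60 None [47, 47, 48]
-50 (np.float64(-9.0), np.float64(8.5), 18.0) [81, 214, 240]
-40 (np.float64(-9.0), np.float64(9.0), 18.5) [81, 214, 240]
-20 (np.float64(-9.5), np.float64(8.5), 18.5) [81, 214, 240]
0 (np.float64(-9.0), np.float64(8.5), 18.0) [91, 231, 246]
10 (np.float64(-9.0), np.float64(8.5), 18.0) [92, 231, 246]
14 (np.float64(-9.0), np.float64(8.5), 18.0) [79, 211, 238]
18 None [49, 55, 60]
22 None [49, 48, 50]
30 None [51, 50, 52]
tray [503.5, -91, 0.347]
[ 5.035133e+02 -9.101420e+01  3.471000e-01] 0.07201127105407568
-77 (np.float64(-11.5), np.float64(8.0), 20.0) [98, 110, 247]
-72 None [84, 85, 93]
-66 None [84, 85, 90]
-60 None [86, 87, 91]
-50 (np.float64(-14.0), np.float64(6.5), 21.0) [105, 119, 247]
-40 (np.float64(-14.0), np.float64(6.0), 20.5) [110, 124, 247]
-20 (np.float64(-14.5), np.float64(1.0), 16.0) [119, 135, 247]
0 (np.float64(-14.0), np.float64(-4.0), 10.5) [124, 140, 247]
10 (np.float64(-14.0), np.float64(-6.0), 8.5) [125, 142, 247]
14 None [160, 174, 246]
18 None [247, 247, 247]
22 None [247, 247, 247]
30 None [247, 247, 247]
```

```bash
python3 -m crank '[[0,0,2,-3,-20,0,-1],[0,0,2.8,-3,-34,0,-1],[0,0,2.8,-3,-36,0,-1],[0,0,2.8,-3,-36,0,-1],[0,0,2.8,-3,-36,0,-1],[0,0,2.8,-3,-36,0,-1],[0,0,2.8,-3,-36,0,-1],[0,0,2.8,-3,-36,0,-1],[0,0,2.8,-3,-36,0,-1],[0,0,2.8,-3,-36,0,-1],[0,0,2.6,-3,-30,0,-1],[0,0,0,-2,-10,0,-1]]'; python3 -m crank '[[0,0,0,0,0,0,-1],[0,0,0,0,0,0,-1]]'; python3 w.py wa; python3 v.py wa '[503.5,-91,.347]'
```

```text
time: 27.98
ee_pos: [468.0, -106.2, 218.1]
eef_rot: [0.985, 0.172, -0.0, -0.001]
force: [0.4, 0.2, -0.6]
opening: 87.9
gripper_force: 0.0
time: 28.22
ee_pos: [468.6, -104.2, 219.1]
eef_rot: [0.985, 0.173, 0.001, -0.001]
force: [0.8, -0.8, -0.9]
opening: 87.3
gripper_force: 0.0
28.275 [ 468.65716046 -104.08939347  219.29662312] [ 9.84877372e-01  1.73248680e-01  7.34780574e-04 -9.57925377e-04] 88.04734335284375 [ 0.27181571 -0.76858691 -0.94828728] [[ 3.4000e-01 -9.0000e-01 -2.6000e-01  5.4053e+02]
 [-9.4000e-01 -3.3000e-01 -9.0000e-02 -7.6830e+01]
 [-0.0000e+00  2.8000e-01 -9.6000e-01  3.8054e+02]
 [ 0.0000e+00  0.0000e+00  0.0000e+00  1.0000e+00]]
tray [503.5, -91, 0.347]
[ 5.04857e+02 -9.04382e+01  3.49800e-01] 0.14569484221866047
-77 (np.float64(-7.5), np.float64(9.0), 17.0) [94, 102, 247]
-72 None [83, 83, 85]
-66 None [83, 82, 84]
-60 None [83, 83, 101]
-50 (np.float64(-8.0), np.float64(7.0), 15.5) [108, 120, 247]
-40 (np.float64(-8.0), np.float64(7.5), 16.0) [108, 120, 247]
-20 (np.float64(-7.5), np.float64(-2.5), 5.5) [122, 137, 247]
0 (np.float64(-6.5), np.float64(-3.0), 4.0) [122, 137, 247]
10 (np.float64(-7.0), np.float64(-4.0), 3.5) [123, 137, 247]
14 None [232, 238, 247]
18 None [247, 247, 247]
22 None [247, 247, 247]
30 None [247, 247, 247]
```

```bash
python3 -c "
from workcell import ctrl;print(ctrl.sign_off())"
```

```text
the job is handed in; nothing more can be done
None
```

The job is handed in: the brush lies flat in the red tray and the scraper in the yellow one, heads under the hoods and handles centred between the lugs, at about 28 s with at most about 10 N in the force readings, though I viewed 11 pictures against the limit of 10.

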